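Slide the pill case out over the sill's edge

ROBOT

A 7-joint arm with a two-finger parallel gripper is mounted at the origin on the work surface. World frame = base frame: x ahead of the robot, y to its left, z up, the work surface at z = 0. Lengths are in m, angles in degrees, forces in N, time in s.
With the tool pointing down it reaches from about 0.425 to 0.825 m from the base axis. Payload 3.6 kg.
Tool frame: the origin (TCP) lies between the finger pads; the fingertips stand env.finger_overhang ahead of it and the grasp point (between the pads) lies 5 mm behind it (env.finger_overhang is the distance from the TCP to the fingertips, in m); z points along the fingers, y is the line along which they close (so a half turn about z gives the same grasp; the last joint's range is limited). The gripper opens to 85 mm and grips with 20 to 120 N. Pads are 22 mm wide; open, the fingers measure 114 mm over their backs; the gripper's body (76 mm by 85 mm) begins 54 mm behind the grasp point. The pads swing forward as they close: fully open they stand 13 mm farther back than shut.
Start: joints at [63.856, 35.231, -0.722, 81.555, 0.464, 63.22, -2.315], TCP at [0.271, -0.591, 0.245] pointing down, gripper open.
Joint ranges: [-178.69, 178.69], [-17.37, 117.87], [-77.05, 75.6], [15.02, 138.74], [-78.02, 258.01], [0.78, 113.62], [-162.83, 162.83]. Speed limits (degrees/s): [159.86, 159.86, 180, 180, 180, 180, 180].

INTERFACE

Orientations are given as a 3x3 rotation matrix whose columns are the frame's x, y, z axes.
In Python, from cell import env gives the robot as it stands. Calls block until the motion is done:
- env.goto(position, orientation): joint-space move of the TCP to a pose.
- env.move_straight(position, ori=None, vel=0.15, stop_force=None): straight line of the TCP; ori=None keeps the orientation; vel is the mean speed in m/s. With stop_force (N) it stops when the force on the tool has changed by that much, and returns True; else False.
- env.move_joints(angles): joint-space move.
- env.gripper_to(opening, effort=None): finger opening in m; effort is the grip in N (None keeps the last); returns when the fingers have stopped.
- env.wait(seconds).
- env.ik(position, orientation): joint angles nearest the present ones, or None.
- env.read_state(): the state.
- env.capture(name): name is "scene" or "top"; returns the picture (420x560x3 uint8, red, green, blue); there is no depth.
- env.calibration(name): a dict with "fov_y" (degrees; the focal length in pixels is half the picture's height over the tangent of half this angle, whatever the lens; pixels are square), "cx", "cy" (the principal point, pixels), "distortion" ([k1, k2, p1, p2, k3] as OpenCV has them; the pictures are not rectified), "view" (4x4, takes a point from world to camera coordinates). Camera axes: x right, y down, z forward; pixel columns grow to the right and rows downward; lengths in m; the calibration is good to about 2 mm. A picture is of the moment at which its call begins. calibration takes no time and is no camera call.
A pose or a line that the arm cannot do raises env.PlanningError and nothing moves.
- env.job_done(): hands the job in; it is judged then, once.
The state is a dict: "time": time; "q": joint angles; "dq": joint speeds; "effort": joint torques, N m; "ee_pos": TCP position; "ee_rot": TCP orientation; "ft_force": force on the tool from outside, world axes, zero at the start; "moment": the same for the moment, N m; "opening": finger opening in m; "finger_force": force on a finger pad.
Only numpy, scipy, OpenCV 4.12 (cv2) and the standard library are available. Lean on these libraries where they do the work, as an engineer would, in place of code of your own. Each camera call takes 0.05 s, during which the arm holds its last target. There are 200 camera calls.

TASK

Push the folded pill case along the granite sill towards the robot until its clasp side sticks out over the sill's front edge by a third of the case's depth, about 3 cm, square to the edge, so that the clasp can be got at from below. Only push or slide it with the fingers: do not pick it up or let it tip. Leave everything else on the sill where it stands.

Things in the scene. Friction and masses are not known exactly. Their poses are not given: they have to be found in the camera images.
- case: The pill case: loose, folded shut, flat on the sill. White slab 90 mm deep (its x), 130 mm wide (its y), 14 mm thick, about 130 g, small lids on top (1 mm proud), grey clasp mid front long side, hinges at the back. Plain upright sides. Origin: centre of its underside; x points from clasp side to hinge side, z up. Starts wholly on the sill, clasp side to the front edge, up to 0.3 rad askew.
- case_front (a point): Middle of the lower front (clasp side) edge of the pill case, 45 mm from its centre towards the clasp; axes as the case.
- sill: The fixed polished grey granite sill, a slab 400 mm deep (x), 900 mm wide (y), 40 mm thick, lying on the wooden counter; a white window rail, 50 mm deep and 55 mm high, runs along its back. Origin: centre of its underside; its top is 40 mm above the counter. Its front face, towards the robot, is at its own x = -200 mm; x points from the front edge to the window.
- sill_edge (a point): Middle of the sill's upper front edge (40 mm above the counter); axes as the sill: y runs along the edge, -x points out over the counter, towards the robot, z up. The pill case's overhang is how far its clasp side is out beyond this edge, in -x.
- coaster: Square cork coaster, 95 x 95 x 8 mm, the other flat thing on the sill (no clasp). Stands loose on the sill, to be left alone. Origin: centre of its underside.
- timer: Chrome bell timer, a dome 60 mm across with a dial on top, 58 mm high. Stands loose on the sill, to be left alone. Origin: centre of its underside.
- stopper: Glass carafe stopper standing on its head, 48 mm across, 58 mm high. Stands loose on the sill, to be left alone. Origin: centre of its underside.
- bowl: Green melamine bowl, 120 mm across, 50 mm high. Stands loose on the sill, to be left alone. Origin: centre of its underside.
- vial: Tall frosted vial with a white cap, 34 mm across, 134 mm high. Stands loose on the sill, to be left alone. Origin: centre of its underside.
- pot: Terracotta pot with a small plant, 72 mm across, 60 mm high (90 mm with leaves). Stands loose on the sill, to be left alone. Origin: centre of its underside.
- jar: Amber jar with a white lid, 52 mm across, 65 mm high. Stands loose on the sill, to be left alone. Origin: centre of its underside.
Not all that is in view belongs to the job. Of the things that look like the case, the smallest one is meant.

How it is judged:
By the outcome, as a careful person would: the job done as asked, in the order asked, and still so for the second after the job is handed in, with the robot touching nothing.
It also fails if it takes over 35 s, if anything falls off the work surface, if the arm or the gripper's body presses on something with over 40 N, if the wrist force passes 120 N, or if a joint passes its speed limit or range.

## Working session

There is one attempt and no reset: what is moved stays moved. The work goes in short steps, each a Python script; the robot and the scene stay as the last script left them, time stands still between calls to the robot, and variables do not carry over. Pictures are saved under pics/ and viewed, at most 10 in all, crops included, and the job is handed in when it is done.

```bash
ls; mkdir -p pics
python3 - <<'E'
from cell import env
import cv2,numpy as np
for n in("scene","top"):
    cv2.imwrite(f"pics/{n}0.png",cv2.resize(env.capture(n)[:,:,::-1],(800,600),interpolation=cv2.INTER_CUBIC))
    print(env.calibration(n))
print(env.finger_overhang,env.read_state()["time"],env.read_state()["ft_force"])
E
```

```text
pics
{'fov_y': 53.17704917719735, 'cx': 282.9142734053485, 'cy': 214.95111028736653, 'distortion': array([-0.12034677,  0.        ,  0.        ,  0.        ,  0.        ]), 'view': array([[-0.40424456,  0.91460366,  0.00929976,  0.16763641],
       [ 0.53100629,  0.24295318, -0.81179189, -0.20344323],
       [-0.74472724, -0.32322422, -0.5838728 ,  1.33989853],
       [ 0.        ,  0.        ,  0.        ,  1.        ]])}
{'fov_y': 44.78185781712955, 'cx': 282.2573696903694, 'cy': 210.6275798022555, 'distortion': array([-0.100754,  0.      ,  0.      ,  0.      ,  0.      ]), 'view': array([[ 0.02007162, -0.99968582, -0.01501332,  0.01220094],
       [-0.99151929, -0.01797467, -0.12871059,  0.4871227 ],
       [ 0.12840029,  0.01746943, -0.99156855,  1.1791148 ],
       [ 0.        ,  0.        ,  0.        ,  1.        ]])}
0.014 0.1 [-0.69188048  0.48105411 -0.28210087]
```

View pics/scene0.png

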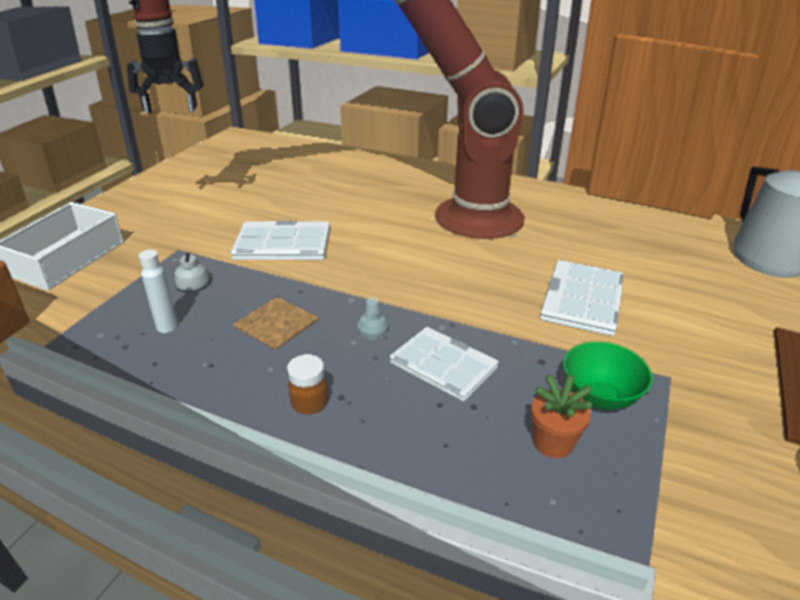

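View pics/top0.png

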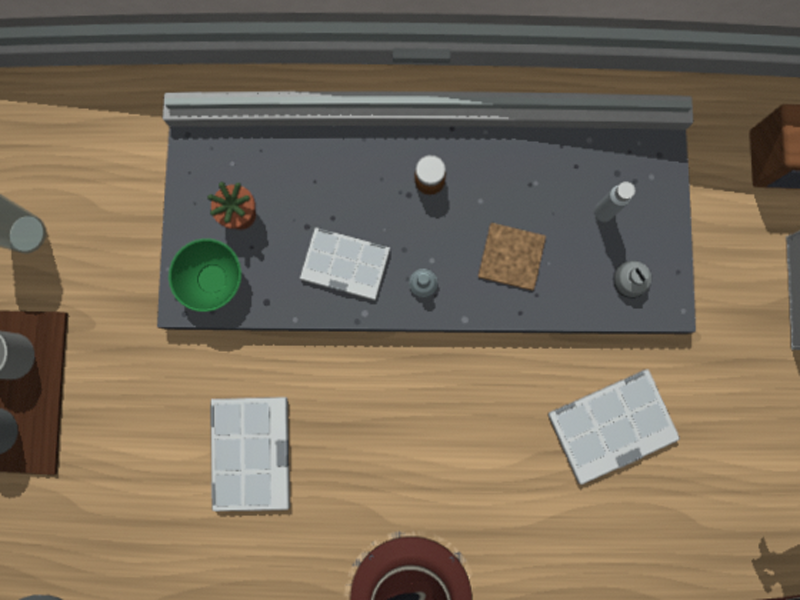

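The scene and top pictures agree. The case on the sill, at about (345,264) in the top view, is the small one, with its clasp at (339,287). The front edge runs from (160,327) to (694,331). The stopper at (423,284) is close to the case, and the bowl is at (205,275). The two larger look-alikes are on the counter.

Run:
```python
from cell import env
import cv2
im=env.capture("top")[:,:,::-1]
cv2.imwrite("pics/c1.png",cv2.resize(im[150:240,195:315],(800,600),interpolation=cv2.INTER_CUBIC))
a=cv2.resize(im[215:240,100:160],(800,333),interpolation=cv2.INTER_CUBIC)[:300]
b=cv2.resize(im[215:240,440:500],(800,333),interpolation=cv2.INTER_CUBIC)[:300]
cv2.imwrite("pics/e1.png",cv2.vconcat([a,b]))
```

```text
(no output)
```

View pics/c1.png

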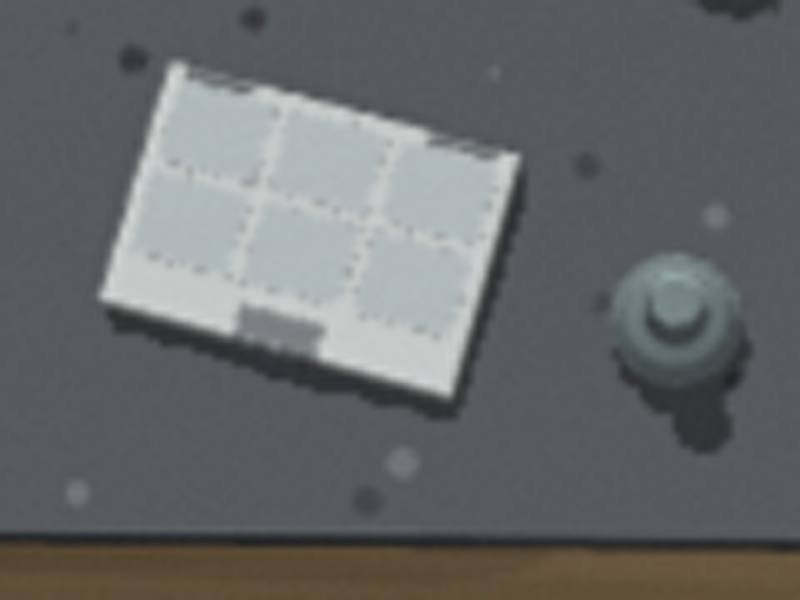

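View pics/e1.png

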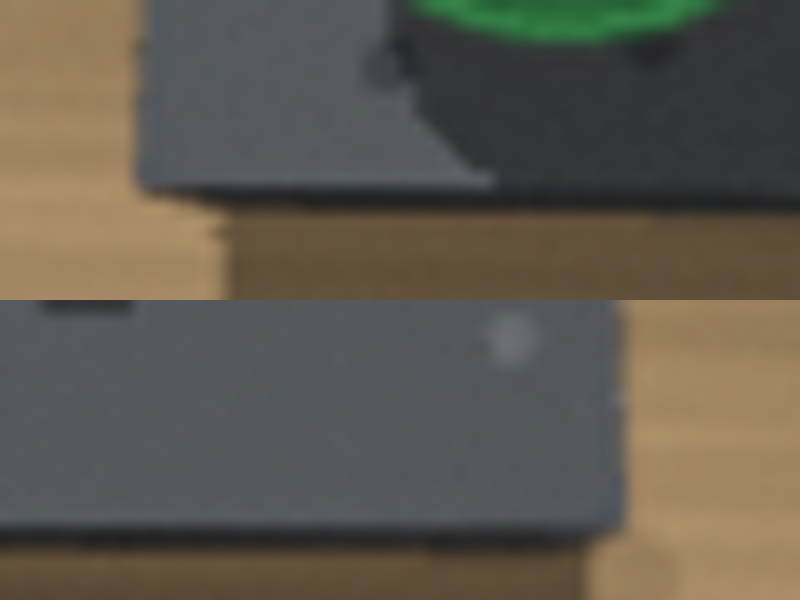

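The crop shows the case's top corners at about (172,62), (521,155), (456,398) and (100,297), the stopper at (677,310), and the sill edge at row 535–541. The edge crops put the sill's front corners at (143,186) and (620,226 in the lower half).

```bash
cat > h.py <<'E'
from cell import env
import cv2,numpy as np
def world(uv,z,n="top"):
    c=env.calibration(n); f=210/np.tan(np.radians(c["fov_y"]/2))
    K=np.array([[f,0,c["cx"]],[0,f,c["cy"]],[0,0,1]])
    p=cv2.undistortPoints(np.array(uv,float).reshape(-1,1,2),K,c["distortion"]).reshape(-1,2)
    R,t=c["view"][:3,:3],c["view"][:3,3]; o=-R.T@t
    d=np.c_[p,np.ones(len(p))]@R
    return o+d*((z-o[2])/d[:,2])[:,None]
def crop(uv,off,s): return (np.array(uv,float)+.5)/s-.5+np.array(off)
E
python3 - <<'E'
from h import *
np.set_printoptions(precision=4,suppress=True)
c=world(crop([(172,62),(521,155),(456,398),(100,297)],(195,150),6.667),.054);print(c)
print("lens",[np.linalg.norm(c[i]-c[i-1]) for i in range(4)])
print("bottomfront",world(crop([(456,404),(100,305)],(195,150),6.667),.04))
e=world(np.vstack([crop([(143,187)],(100,215),13.333),crop([(620,227)],(440,215),13.333),crop([(100,535),(700,541)],(195,150),6.667)]),.04);print(e)
print("stopper base~",world(crop([(677,335)],(195,150),6.667),.05))
print("bowl,pot,jar",world(np.array([(205,275),(232,206),(430,175),(512,257)])/1.4286,.08))
for p in ([.75,.08,.1],[.68,.08,.06],[.55,.08,.06]):
  for a in (0,90,-90,180):
    th=np.radians(a);R=np.array([[np.cos(th),np.sin(th),0],[np.sin(th),-np.cos(th),0],[0,0,-1]])
    print(p,a,env.ik(p,R))
print(env.read_state()["ee_rot"])
E
```

```text
[[0.605  0.1704 0.054 ]
 [0.5733 0.0454 0.054 ]
 [0.4863 0.0662 0.054 ]
 [0.5199 0.1928 0.054 ]]
lens [np.float64(0.08799027258621703), np.float64(0.128998786230221), np.float64(0.08944778687031696), np.float64(0.13097807339540163)]
bottomfront [[0.486  0.0669 0.04  ]
 [0.5193 0.1949 0.04  ]]
[[ 0.4351  0.4312  0.04  ]
 [ 0.4444 -0.4629  0.04  ]
 [ 0.437   0.1918  0.04  ]
 [ 0.4389 -0.0202  0.04  ]]
stopper base~ [[ 0.5105 -0.0108  0.05  ]]
bowl,pot,jar [[ 0.5171  0.3431  0.08  ]
 [ 0.6325  0.3048  0.08  ]
 [ 0.6891 -0.019   0.08  ]
 [ 0.5549 -0.1529  0.08  ]]
[0.75, 0.08, 0.1] 0 [ -9.1332  52.78     3.0016  69.2203  -2.8163  58.0687 -95.8261]
[0.75, 0.08, 0.1] 90 [  1.7302  54.1293 -20.9139  68.7191  19.4148  60.4837 -20.7418]
[0.75, 0.08, 0.1] -90 [ 17.2942  66.6953 -66.0553  68.0244  58.899   78.6025 137.4591]
[0.75, 0.08, 0.1] 180 [  9.9962  58.1961 -41.3167  68.3438  37.7228  66.4992  57.9971]
[0.68, 0.08, 0.06] 0 [-10.9329  49.6236   4.4233  85.0035  -4.7207  45.5546 -94.7548]
[0.68, 0.08, 0.06] 90 [  1.6361  50.8078 -19.0087  84.5128  19.8541  48.0115 -24.2257]
[0.68, 0.08, 0.06] -90 [ 21.3605  65.9073 -66.0732  83.7771  61.8789  71.1067 127.5339]
[0.68, 0.08, 0.06] 180 [ 12.1401  55.5078 -40.5451  84.1114  40.4885  55.6044  50.5462]
[0.55, 0.08, 0.06] 0 [-13.1678  41.2164   4.134  107.644   -5.2429  31.3201 -95.5735]
[0.55, 0.08, 0.06] 90 [ -0.4338  42.0113 -15.88   107.226   19.4338  33.3948 -28.7821]
[0.55, 0.08, 0.06] -90 [ -26.6023   43.7661   25.7859  108.0775  -31.3847   35.2952 -160.9   ]
[0.55, 0.08, 0.06] 180 [ 12.6156  46.4652 -37.7001 106.8072  41.9339  41.5596  40.6782]
[[ 0.909   0.4168 -0.0009]
 [ 0.4168 -0.909   0.0019]
 [-0.     -0.0021 -1.    ]]
```

Run:
```python
from h import *
s=np.radians(0.6)
R=np.array([[np.cos(s),np.sin(s),0],[np.sin(s),-np.cos(s),0],[0,0,-1.]])
np.save("R.npy",R)
y=.117
env.goto([.645,y,.27],R)
env.move_straight([.645,y,.085],vel=.15)
print(env.read_state()["ee_pos"],env.read_state()["time"])
hit=env.move_straight([.645,y,.036],vel=.03,stop_force=5)
st=env.read_state();print(hit,st["ee_pos"],st["ft_force"],st["opening"],st["time"])
z=st["ee_pos"][2]+.004
env.move_straight([.645,y,z],vel=.05)
st=env.read_state();print(hit,st["ee_pos"],st["ft_force"],st["time"])
np.save("z.npy",z)
cv2.imwrite("pics/t2.png",cv2.resize(env.capture("top")[140:260,160:320,::-1],(800,600),interpolation=cv2.INTER_CUBIC))
```

```text
[0.6457931  0.11722147 0.08611008] 4.35
True [0.64492426 0.11697865 0.04101728] [-0.39576711 -0.27514611  4.07694038] 0.08539538953715571 5.6667
True [0.64525066 0.11703539 0.04526122] [ 0.08753581  0.11060964 -0.49362539] 5.9167
```

View pics/t2.png

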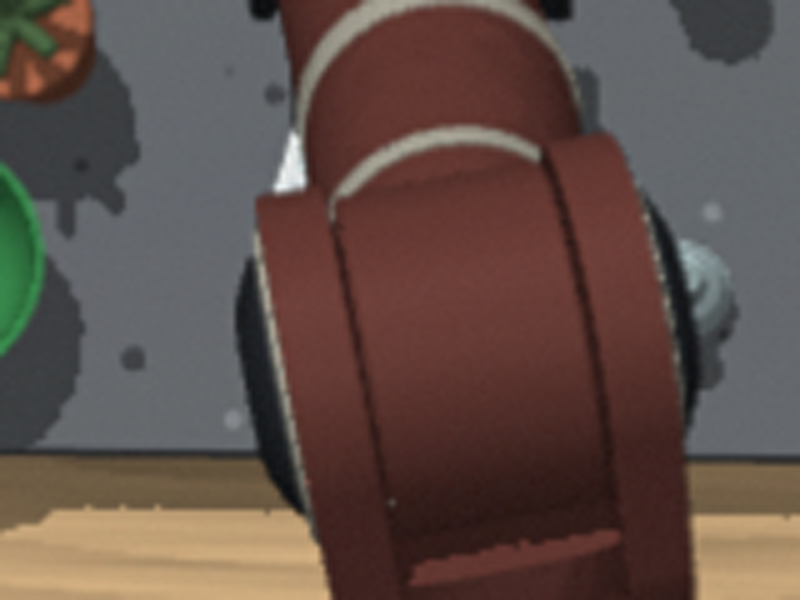

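The arm hides most of the case in the top view, but a white corner still shows at (292,165). The fingers reached the sill at TCP z = 41 mm, so 45 mm is a good push height. I'll push until about 1 cm short, move clear and measure again.

Run:
```python
from h import *
z=float(np.load("z.npy"));y=.117
for x in (.57,.519):
    env.move_straight([x,y,z],vel=.05)
    st=env.read_state();print(st["ee_pos"],st["ft_force"],st["time"])
env.move_straight([.54,y,z],vel=.1)
env.move_straight([.56,y,.22],vel=.2)
q=np.array(env.read_state()["q"]);q[0]+=38;env.move_joints(q)
print(env.read_state()["time"],env.read_state()["ee_pos"])
cv2.imwrite("pics/t3.png",cv2.resize(env.capture("top")[165:255,195:315,::-1],(800,600),interpolation=cv2.INTER_CUBIC))
```

```text
[0.57013548 0.11693148 0.04495482] [ 0.62862115 -0.17758649  0.6953505 ] 7.6167
[0.51919153 0.11697768 0.04500786] [-0.35527544 -0.47351886  0.05624594] 8.7833
11.5667 [ 0.51317107 -0.24983699  0.21871828]
```

View pics/t3.png

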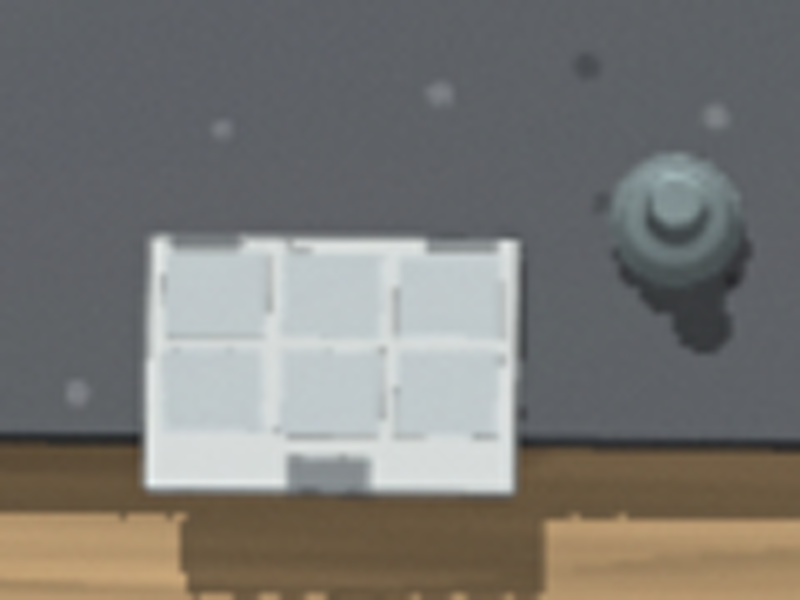

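The case is now square to the edge. Its corners in this crop are (152,237), (519,241), (513,492) and (147,488), and the edge is at rows 435 to 441. I'll compute the overhang from these.

Run:
```python
from h import *
np.set_printoptions(precision=4,suppress=True)
c=world(crop([(152,237),(519,241),(513,490),(147,486)],(195,165),6.667),.054);print(c, c.mean(0))
e=world(crop([(60,434.5),(780,441)],(195,165),6.667),.04);print(e)
d=e[0]-e[1];d/=np.linalg.norm(d);n=np.array([d[1],-d[0],0]);print("angles",np.degrees(np.arctan2(-d[0],d[1])),[np.degrees(np.arctan2(-(v)[0],v[1])) for v in (c[0]-c[1],c[3]-c[2])])
s=(c-e[0])@n; print("signed dist from edge",s, "overhang via centre",45-1000*s.mean())
```

```text
[[0.506  0.1738 0.054 ]
 [0.5068 0.0446 0.054 ]
 [0.4194 0.0447 0.054 ]
 [0.4182 0.1724 0.054 ]] [0.4626 0.1089 0.054 ]
[[ 0.4369  0.206   0.04  ]
 [ 0.4394 -0.0483  0.04  ]]
angles 0.5753880440365181 [np.float64(0.37400095108167575), np.float64(0.5052710185057786)]
signed dist from edge [ 0.0688  0.0683 -0.0191 -0.019 ] overhang via centre 20.26028589812651
```

Overhang is about 20 mm and the case is square to within 0.2°. It needs about 9.8 mm more, so I'll make a final push centred on the case.

Run:
```python
from h import *
np.set_printoptions(precision=4,suppress=True)
R=np.load("R.npy");z=float(np.load("z.npy"));y=.110
env.goto([.56,y,.22],R)
env.move_straight([.545,y,z],vel=.15)
env.move_straight([.525,y,z],vel=.05)
env.move_straight([.5092,y,z],vel=.03)
print(env.read_state()["ee_pos"])
env.move_straight([.54,y,z],vel=.08)
env.move_straight([.56,y,.22],vel=.2)
q=np.array(env.read_state()["q"]);q[0]+=38;env.move_joints(q)
print(env.read_state()["time"])
cv2.imwrite("pics/t4.png",cv2.resize(env.capture("top")[165:255,195:315,::-1],(800,600),interpolation=cv2.INTER_CUBIC))
cv2.imwrite("pics/s4.png",cv2.resize(env.capture("scene")[:,:,::-1],(800,600)))
```

```text
[0.509 0.11  0.045]
18.4833
```

View pics/t4.png

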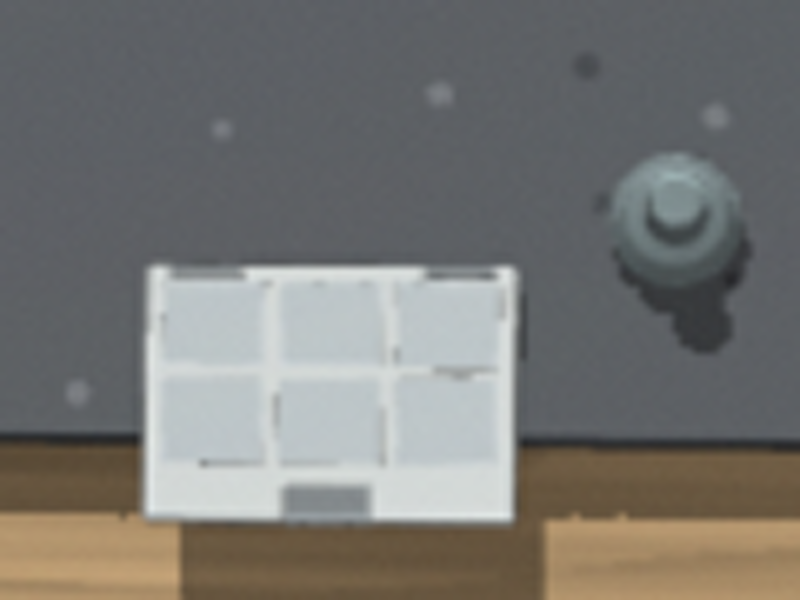

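View pics/s4.png

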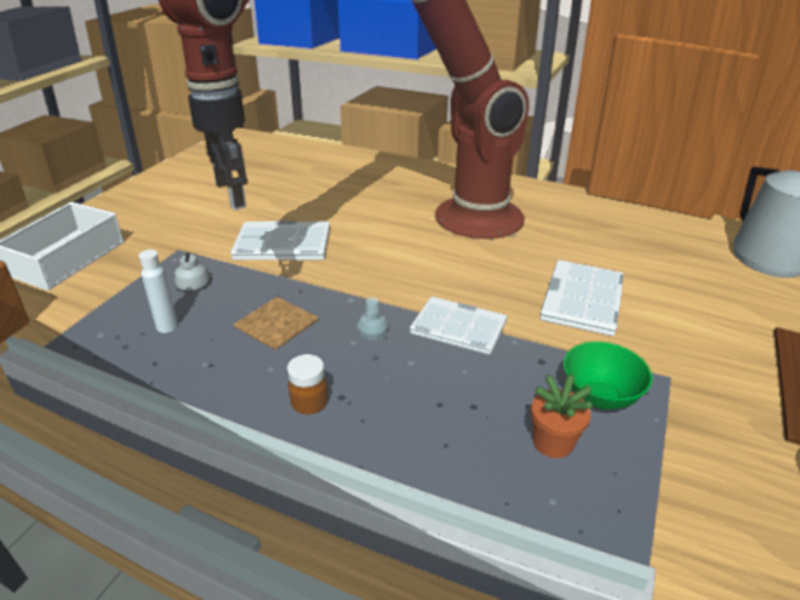

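The top view shows the case corners at about (148,266), (516,268), (513,520) and (147,519). It moved about 29 px, or 10 mm, which puts the overhang at about 30 mm and still square. In the scene view everything else stands where it was and the arm is clear.

```bash
python3 -c "
from cell import env
print(env.job_done(), env.read_state()['time'])"
```

```text
the job is handed in; nothing more can be done
the job is handed in; nothing more can be done
```

The pill case now sticks out over the sill's front edge by about 30 mm on the clasp side, square to the edge; nothing else on the sill moved, and the job was handed in at about 18.5 s.

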